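# Set the hanging eyelet of a nail sample board in the bench press

### The arm

A 6-joint arm with a two-finger parallel gripper is mounted at the origin on the work surface. World frame = base frame: x ahead of the robot, y to its left, z up, the work surface at z = 0. Lengths are in mm, angles in rad, forces in N, time in s.
With the tool pointing down it reaches from about 325 to 1000 mm from the base axis. Payload 5.1 kg.
Tool frame: the origin (TCP) lies at the very end of the fingers, on their centre line; the grasp point (between the pads) lies 19 mm behind it; z points along the fingers, y is the line along which they close (so a half turn about z gives the same grasp; the last joint's range is limited). The gripper opens to 85 mm and grips with 20 to 120 N. Pads are 22 mm wide; open, the fingers measure 114 mm over their backs; the gripper's body (76 mm by 85 mm) begins 54 mm behind the grasp point. The pads swing forward as they close: fully open they stand 13 mm farther back than shut.
Start: joints at [1.147, 0.124, 1.65, -0, 1.367, -0.083], TCP at [217.277, 612.597, 231.322] pointing down, gripper open.
Joint ranges: [-2.61, 2.61], [-1.02, 2.33], [0.03, 2.71], [-1.35, 4.49], [0.32, 2.68], [-2.91, 2.91]. Speed limits (rad/s): [2.57, 2.57, 3.14, 3.14, 3.14, 3.14].

### API

Orientations are given as a unit quaternion [x, y, z, w].
In Python, from bench import ctrl gives the robot as it stands.
- The arm moves only by the tool servo_tool, never from a script. Its argument "rows" is a list that holds one entry, the list of rows, each a list of 7 numbers: the turn, a rotation vector about the tool's x, y, z as a fraction of full scale, then the shift along the tool's x, y, z as a fraction of full scale, then the finger opening in mm, from 0 to 85.4. In form: [[[ax, ay, az, x, y, z, claw], ...]]. A call has 1 to 10 rows; each row shifts and turns the commanded pose from where the row before left it, along the tool's axes as they then stand; what a row does not reach is not made up. Full scale, the value 1, is 12 cm for a shift and 120 degrees for a turn. A row lasts 1/8 s, in which the tool goes at most 62.5 mm and 10.7 degrees, less where a joint would pass 70% of its speed; a pose out of reach is approached as far as the arm can. A call with a number of a shift or a turn outside -1 to 1 is refused whole. A call with a gripper value outside its range is refused whole. The fingers move at their own pace and stop on an object; the grip force is fixed at half the most. Time passes only in rows, so rows that do not move let the fingers close. It gives the time, the measured TCP pose, the force, the opening and the grip force at its end, in the units of the state.
- ctrl.read_state(): the state, without advancing time (a new reading comes with each control period).
- ctrl.snapshot(name): name is "scene" or "top"; returns a dict with "pixels" (384x512x3 uint8, blue, green, red), "z_map" (384x512 float32, mm along the optical axis (not along the pixel's ray), 0 where there is no reading), "fovy" (degrees; the focal length in pixels is half the picture's height over the tangent of half this angle, whatever the lens; pixels are square), "cx", "cy" (the principal point, pixels), "view" (4x4, takes a point from world to camera coordinates). Camera axes: x right, y up, looking along -z (the intrinsics and any distortion apply to the point x, -y, -z); pixel columns grow to the right and rows downward; lengths in mm; the calibration is good to about 2 mm. A picture is of the moment at which its call begins.
- ctrl.close_job(): hands the job in; it is judged then, once.
Trained networks look in the newest picture that a camera, given by its name, has taken for a name from the list of things; names that differ only in an ending like _2 or _b are one class to them, and where a whole thing is asked for, a point or a joint stands for the part that bears it (a point fixed in the world has none). Each returns a list of dicts, best first, with "score" (0 to 1); they miss things now and then, are a little off and sometimes report something else, mostly with a low value. They report only what shows in the picture. A call takes as long as a camera call. They do not tell look-alikes from the thing itself.
- ctrl.recognise(camera, name): "at" ([x, y, z] in mm, in the coordinates of the camera as it stood for that picture, good to about 4 mm: the middle of the surface that is visible of it).
- ctrl.outline_of(camera, name): "region" (384x512 bool, what is visible of it).
- ctrl.mark_of(camera, name): "at" ([x, y, z] in mm, in the coordinates of the camera as it stood for that picture, good to about 4 mm: a listed point, or the origin of a listed thing).
The state is a dict: "clock": time; "joint_positions": joint angles; "qd": joint speeds; "tau": joint torques, N m; "eef_pos": TCP position; "tool_rot": TCP orientation; "contact_force": force on the tool from outside, world axes, zero at the start; "wrist_torque": the same for the moment, N m; "opening": opening from 0.0 (shut) to 1.0 (fully open); "gripper_force": force on a finger pad.
Only numpy, scipy, OpenCV 4.12 (cv2) and the standard library are available. Lean on these libraries where they do the work, as an engineer would, in place of code of your own. Each camera call takes 0.05 s, during which the arm holds its last target. There are 200 camera calls.

### The job

The steel hanging eyelet of the black nail sample board is only loosely started and stands proud. Lay the board on the press's work table, slide it square along the back gauge until the eyelet sits centred under the setting die, pull the lever right down until it goes solid so the eyelet is set, and let the lever come fully back up. Then take the board out and lay it flat in the aluminium tray, nail tips up, without dropping it and without disturbing the lotion bottle, the jar or the buffing block.

Things in the scene. Friction and masses are not known exactly. Their poses are not given: they have to be found in the camera images.
- board: Black rigid plastic sample board, 180 x 50 x 10 mm, about 0.15 kg, flat on the worktop. Origin: centre of its underside; x along its length towards the eyelet end, y across, z up out of the face with the nail tips (two rows of six, 4 mm proud, x = -83 to +41 mm). Grip it across its 50 mm width at x = -80 to -30 mm. Eyelet axis at x = +68, y = 0: 22 mm from the end, 25 mm from each long edge.
- eyelet_top (a point): Centre of the top of the eyelet's round steel flange (24 mm across, 2 mm thick) on the board, z up. This point is 12 mm above the board's underside when the eyelet is set, 17 to 19 mm at the start.
- eyelet (a joint): How far the eyelet stands proud of its set position, in m: 0.005 to 0.007 at the start, 0 when fully set. A tight fit: it needs about 12 N along its axis to move and stays where it is left.
- press: Grey cast bench press, fixed. Origin: on the worktop under the ram axis; z up. Its throat opens to its +y; column at y = -155 to -90 mm. Steel work table: top at z = 45 mm, x -130 to +55, y -70 to +65 mm. Head above it: z 105 to 215, x -28 to +28, y -150 to +30 mm. The board goes in from the press's -x side, which faces the robot, eyelet end first, its length along the press's x.
- gauge (a point): Foot of the working face of the back gauge, a dark straight steel bar 17 mm tall fixed on the work table. The face looks to the press's +y, lies at press y = -25 mm and runs from press x = -60 to +50 mm. With a long edge of the board against it the eyelet is at press y = 0, in line with the die. Hold the board 100 mm or more from its eyelet, so that the gripper clears gauge and head.
- die (a point): Centre of the flat lower face of the round setting die (26 mm across, with a small centring cone that finds the eyelet's 13 mm bore if it is within 5 mm) at the foot of the ram, on the press's z axis. 71 mm above the worktop with the lever up, which leaves 26 mm of daylight over the work table, so the board has to be slid in level. It comes down 14 mm per rad of lever.
- lever (a joint): Angle of the press lever, rad: 0 = up at rest (50 degrees above level, leaning to the press's +y), 1.04 = fully down on its stop (10 degrees below level), eyelet set. Its axis runs along the press's x through press y = -24, z = 165 mm. A spring brings it back to 0 when let go. Force at the knob: about 2 N at first, 6 N near the end, 1 N more while the eyelet moves.
- knob (a point): Centre of the black ball knob (30 mm across) at the end of the 12 mm lever rod, 180 mm from the lever's axis; it moves in the plane press x = 64 mm. It can be pinched along the press's x from above and led along its arc (it turns between the fingers), or pushed down.
- tray: Shallow aluminium tray, fixed, 260 x 150 x 18 mm outside, walls 4 mm and floor about 4 mm thick. Origin: centre of its underside; x along its length, z up.
- lotion: Bystander: white lotion bottle with black cap, 54 mm across, 170 mm tall, standing. Origin: centre of its base.
- jar: Bystander: squat amber jar, 76 mm across, 60 mm tall, standing. Origin: centre of its base.
- buffer: Bystander: grey nail-buffing block, 95 x 26 x 26 mm, lying. Origin: centre of its underside, x along its length.
Things that resemble listed ones, but are neither listed nor needed, are in the scene too. What is meant by the board is not yellow, and is the smaller of those in its own colour.

How it is judged:
By the outcome, as a careful person would: the job done as asked, in the order asked, and still so for the second after the job is handed in, with the robot touching nothing.
It also fails if it takes over 72 s, if anything falls off the work surface, if the arm or the gripper's body presses on something with over 40 N, if the wrist force passes 120 N, or if a joint passes its speed limit or range.

## Working session

There is one attempt and no reset: what is moved stays moved. The work goes in short steps, Python scripts to look and compute and a tool call to move; the robot and the scene stay as the last step left them, time stands still between calls to the robot, and variables do not carry over. Pictures are saved under pics/ and viewed, at most 10 in all, crops included, and the job is handed in when it is done.

Besides the shell and the picture viewer there is one more tool, called after ">>>" as a command line: name --argument value ..., lists and objects as JSON in quotes. servo_tool: Moves the arm, as the interface text tells. Shift numbers are shares of 12 cm and turn numbers shares of 120 degrees, none past 1 either way. Its arguments: {"type":"object","properties":{"rows":{"type":"array"}},"required":["rows"]}

```bash
ls; mkdir -p pics; cat > h.py <<'E'
import numpy as np, cv2
from bench import ctrl
from scipy.spatial.transform import Rotation as R
def w(s,p): # cam->world
    return (np.linalg.inv(s["view"])@np.r_[p,1])[:3]
def pix(s,u,v,z=None):
    f=192/np.tan(np.radians(s["fovy"]/2)); d=s["z_map"][int(v),int(u)] if z is None else z
    return w(s,[(u-s["cx"])/f*d,-(v-s["cy"])/f*d,-d])
def proj(s,P):
    f=192/np.tan(np.radians(s["fovy"]/2)); c=(s["view"]@np.r_[P,1])[:3]
    return np.array([s["cx"]+f*c[0]/-c[2], s["cy"]+f*c[1]/c[2]])
def cloud(s):
    f=192/np.tan(np.radians(s["fovy"]/2)); v,u=np.mgrid[:384,:512]; d=s["z_map"]
    c=np.stack([(u-s["cx"])/f*d,-(v-s["cy"])/f*d,-d,np.ones_like(d)],-1)
    return (c@np.linalg.inv(s["view"]).T)[...,:3]
E
python3 - <<'E'
from h import *
for c in ("scene","top"):
    s=ctrl.snapshot(c); cv2.imwrite(f"pics/{c}0.png",s["pixels"]); print(c,s["fovy"],s["cx"],s["cy"],{k:v for k,v in s.items() if k not in("pixels","z_map","view")}.keys(), s["view"].round(2).tolist())
    for n in ("board","eyelet_top","press","gauge","die","knob","tray","lotion","jar","buffer"):
        for m in ctrl.mark_of(c,n)[:4]: 
            P=w(s,m["at"]); print(n,round(m["score"],2),P.round(0),proj(s,P).round(0))
print(ctrl.read_state())
E
```

```text
pics
scene 45.76246122155293 254.14560799733974 195.76960283988282 dict_keys(['fovy', 'cx', 'cy']) [[-0.69, 0.72, -0.0, 339.28], [-0.43, -0.41, 0.81, 96.02], [0.59, 0.56, 0.59, -1602.47], [0.0, 0.0, 0.0, 1.0]]
board 0.78 [579. 442.  -1.] [371. 344.]
board 0.66 [303. 288.  -4.] [376. 251.]
board 0.58 [555. 241.  -0.] [307. 291.]
board 0.34 [ 744. -218.   -2.] [137. 244.]
eyelet_top 0.49 [618. 253.  19.] [295. 303.]
eyelet_top 0.43 [660. 474.  16.] [364. 372.]
eyelet_top 0.39 [371. 289.   9.] [364. 260.]
press 0.83 [554.   3.   1.] [240. 246.]
gauge 0.82 [547. -23.  43.] [235. 229.]
die 0.46 [549.   1.  73.] [240. 225.]
knob 0.86 [623.  83. 300.] [241. 179.]
knob 0.64 [553. 243.  -2.] [308. 291.]
tray 0.75 [ 500. -367.   -3.] [173. 187.]
lotion 0.82 [ 741. -221.   -4.] [137. 243.]
jar 0.85 [730. 218.   2.] [252. 326.]
jar 0.7 [555.   1.  -0.] [239. 246.]
buffer 0.75 [739. -54.  -2.] [175. 271.]
top 47.14027224902706 247.0612744725042 193.38827401617746 dict_keys(['fovy', 'cx', 'cy']) [[0.02, -1.0, -0.01, 39.46], [1.0, 0.02, 0.08, -529.23], [-0.08, -0.01, 1.0, -1471.13], [0.0, 0.0, 0.0,
[... 658 characters left out ...]
': array([ 1.14736693e+00,  1.23839004e-01,  1.65028930e+00, -2.96984940e-05,
        1.36751358e+00, -8.25992297e-02]), 'qd': array([-5.90703992e-04, -5.21172808e-04,  2.32565828e-03, -1.68525289e-03,
       -5.94604102e-05, -1.10159172e-04]), 'tau': array([ 3.05698748e-03, -4.23614895e+01, -3.65755534e+01,  7.31475279e-05,
        6.89136996e-04, -7.79146561e-07]), 'eef_pos': array([217.30516607, 612.58794798, 231.30327839]), 'tool_rot': array([ 1.69588480e-01,  9.85514965e-01, -2.74722222e-05,  7.91858273e-06]), 'contact_force': array([-0.4865911 ,  0.28807382, -0.78489182]), 'wrist_torque': array([-0.02450927, -0.02060764, -0.02345482]), 'gripper_force': 0.0, 'opening': 1.00240198732744}
```

```bash
python3 - <<'E'
import cv2,numpy as np
a=cv2.imread("pics/scene0.png");b=cv2.imread("pics/top0.png")
cv2.imwrite("pics/a1.png",cv2.resize(a[100:384,100:479],(800,600),interpolation=cv2.INTER_CUBIC))
cv2.imwrite("pics/b1.png",cv2.resize(b[120:280,95:308],(798,600),interpolation=cv2.INTER_CUBIC))
E
```

```text
(no output)
```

View pics/a1.png

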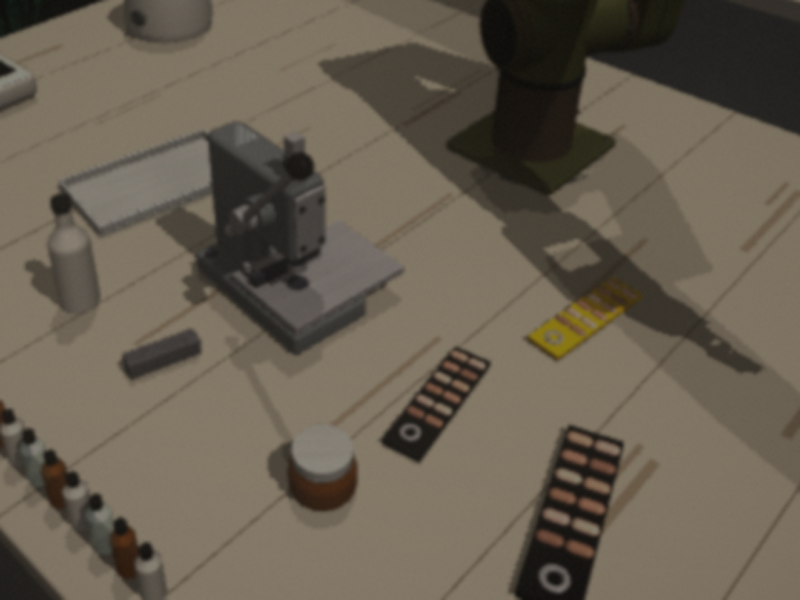

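View pics/b1.png

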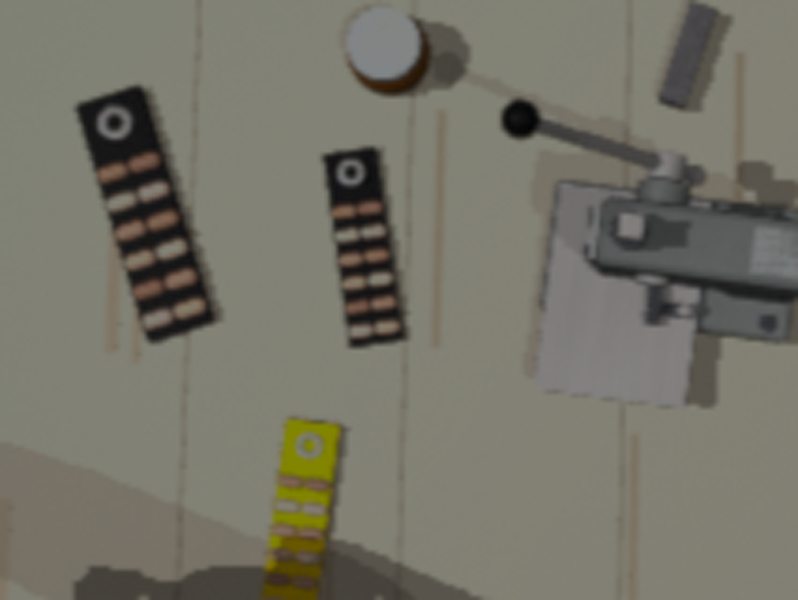

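Three boards show: yellow at top-pixel (174,258), a large black one at (133,177) and a small black one at (192,185). The last fits (black, and the smaller of the two, about 180 mm long), and the enlarged top crop confirms it. The scene crop shows the eyelet ring at its far end, the press throat facing left and the knob raised. Now I'll fit the poses.

```bash
python3 - <<'E'
from h import *
for c in ("top","scene"):
    s=ctrl.snapshot(c); C=cloud(s); g=s["pixels"].astype(int)
    # board
    for m in ctrl.outline_of(c,"board"):
        P=C[m["region"]]; P=P[P[:,2]<40]
        r=cv2.minAreaRect(P[:,:2].astype(np.float32)); print(c,"board",round(m["score"],2),np.round(r[0],1),np.round(r[1],1),round(r[2],1),np.percentile(P[:,2],[5,50,95]).round(1))
    for n in("eyelet_top","knob","die","gauge"):
        for m in ctrl.mark_of(c,n)[:3]: print(n,round(m["score"],2),w(s,m["at"]).round(1))
    m=(C[...,2]>40)&(C[...,2]<50)&(abs(C[...,0]-510)<130)&(abs(C[...,1])<95)
    m=cv2.erode(cv2.morphologyEx(m.astype(np.uint8),cv2.MORPH_OPEN,np.ones((3,3))),np.ones((1,1)))>0
    P=C[m]; r=cv2.minAreaRect(P[:,:2].astype(np.float32)); print(c,"table",len(P),np.round(r[0],1),np.round(r[1],1),round(r[2],1),np.median(P[:,2]),cv2.boxPoints(r).round(0).tolist())
    m=(C[...,2]>205)&(C[...,2]<225)&(abs(C[...,0]-550)<130)&(abs(C[...,1]+50)<130); P=C[m]; r=cv2.minAreaRect(P[:,:2].astype(np.float32)); print("headtop",len(P),np.round(r[0],1),np.round(r[1],1),round(r[2],1),np.median(P[:,2]))
    for n in("tray",):
      for o in ctrl.outline_of(c,n)[:1]:
        P=C[o["region"]]; P=P[P[:,2]<40]; r=cv2.minAreaRect(P[:,:2].astype(np.float32)); print("tray",np.round(r[0],1),np.round(r[1],1),round(r[2],1),np.percentile(P[:,2],[5,50,95]).round(1))
    np.savez(f"{c}.npz",C=C,px=s["pixels"],view=s["view"])
E
```

```text
top board 0.93 [553.7 240.6] [182.3  51.9] 10.3 [ 6.1 12.2 19.3]
top board 0.76 [580.8 440.2] [230.2  66.5] 19.0 [ 8.8 15.1 21.3]
top board 0.63 [303.6 288.8] [ 49.9 174.7] 84.3 [ 5.8 12.2 17.9]
eyelet_top 0.55 [665.1 471.6  16.4]
eyelet_top 0.52 [621.2 251.9  24.4]
eyelet_top 0.5 [374.2 284.5  12.8]
knob 0.7 [624.5  85.2 304.8]
gauge 0.76 [549.2 -23.7  44.8]
top table 800 [511.6   2.9] [133.8 183.8] 83.9 45.76356596156484 [[413.0, -54.0], [596.0, -73.0], [610.0, 60.0], [427.0, 79.0]]
headtop 1078 [561.8 -64.1] [184.8  96.8] 83.1 215.35791743825564
tray [ 496.  -368.7] [160.2 259.9] 79.5 [-0.1  5.5 17.6]
scene board 0.69 [306.6 292.6] [ 51.1 176.5] 84.3 [ 6.5 10.7 14.6]
scene board 0.68 [553.7 242.6] [181.5  50. ] 9.6 [ 6.8 10.7 16. ]
scene board 0.6 [576.2 440.6] [242.9  68.3] 19.3 [ 9.9 13.5 17.9]
eyelet_top 0.65 [662.1 472.8  14.5]
eyelet_top 0.52 [617.3 249.9  18.7]
eyelet_top 0.52 [369.2 287.7   8.4]
knob 0.81 [623.7  83.4 300.1]
die 0.71 [548.4   4.7  72.7]
gauge 0.85 [549.4 -23.4  40.8]
scene table 1752 [511.9   4.2] [142.5 188.8] 82.8 45.075164582971865 [[409.0, -55.0], [597.0, -78.0], [615.0, 63.0], [427.0, 87.0]]
headtop 756 [560.2 -60.3] [185.9  98. ] 80.6 214.2450707908796
tray [ 495.7 -378.6] [190.  262.5] 79.8 [ 0.7  4.8 17.4]
```

```bash
cat >> h.py <<'E'
def go(x,y,z,yaw=None,step=36.):
    """print row count and per-row tool-frame fractions to bring TCP to x,y,z, tool y axis at yaw deg (tool down)"""
    st=ctrl.read_state(); q=R.from_quat(st["tool_rot"]); p=st["eef_pos"]
    rv=np.zeros(3)
    if yaw is not None:
        Y=np.radians(yaw); yy=np.array([np.cos(Y),np.sin(Y),0]); zz=np.array([0,0,-1.]); T=R.from_matrix(np.c_[np.cross(yy,zz),yy,zz])
        rv=(q.inv()*T).as_rotvec(degrees=True)
    else: T=q
    d=np.array([x,y,z])-p
    print("turn total",(rv/120).round(3),"shift tool0",(q.inv().apply(d)/120).round(3),"shift in final frame",(T.inv().apply(d)/120).round(3),"min rows",max(np.ceil(np.linalg.norm(d)/step),np.ceil(np.linalg.norm(rv)/9)))
E
python3 - <<'E'
from h import *
from scipy.optimize import least_squares
def line(P,ax): # robust fit coord ax = a + b*other
    o=P[:,1-ax]; a=P[:,ax]
    r=least_squares(lambda k:k[0]+k[1]*(o-o.mean())-a,[a.mean(),0],loss="soft_l1",f_scale=1); return r.x,o.mean(),len(a)
for c in("top","scene"):
    C=np.load(c+".npz")["C"]; Z=C[...,2]
    m=(Z>41)&(Z<49)&(abs(C[...,0]-510)<130)&(abs(C[...,1])<100)
    P=C[m]
    # near edge (x min per y bin), left edge (y max per x bin)
    e=[];f=[]
    for y in np.arange(-40,66,4):
        q=P[abs(P[:,1]-y)<2]; 
        if len(q): e.append(q[q[:,0].argmin()])
    for x in np.arange(440,590,4):
        q=P[abs(P[:,0]-x)<2]
        if len(q): f.append(q[q[:,1].argmax()])
    for n,(q,ax) in dict(near=(np.array(e),0),left=(np.array(f),1)).items():
        k,o,l=line(q,ax); print(c,n,"at",k[0].round(1),"other",o.round(1),"slope deg",np.degrees(np.arctan(k[1])).round(2),l)
    # gauge top
    m=(Z>57)&(Z<66)&(abs(C[...,0]-550)<75)&(abs(C[...,1]+25)<30); 
    q=C[m]; print("gauge top pts",len(q), q[:,:2].min(0).round(0) if len(q) else "", q[:,:2].max(0).round(0) if len(q) else "")
    m=(abs(C[...,0]-550)<140)&(C[...,1]<30)&(C[...,1]>-200)&(Z>150); q=C[m]; print("press tall",q.min(0).round(),q.max(0).round())
print("raise");go(500,350,230,100)
go(554-54,241-9.5,40,100)
E
```

```text
top near at 421.4 other 12.1 slope deg 6.65 27
top left at 68.0 other 514.2 slope deg -6.6 38
gauge top pts 40 [485. -53.] [518. -20.]
press tall [ 505. -154.  150.] [621.  30. 276.]
scene near at 421.7 other 12.5 slope deg 5.54 27
scene left at 72.9 other 513.6 slope deg -6.34 38
gauge top pts 89 [499. -55.] [598. -14.]
press tall [ 506. -153.  150.] [622.  30. 272.]
raise
turn total [ 0.     0.    -0.246] shift tool0 [-2.952 -1.275  0.011] shift in final frame [-1.94  -2.564  0.011] min rows 11.0
turn total [ 0.     0.    -0.246] shift tool0 [-3.282 -2.206  1.594] shift in final frame [-1.769 -3.537  1.594] min rows 15.0
```

>>> servo_tool --rows '[[[0,0,-0.082,0,0,0,85],[0,0,-0.082,0,0,0,85],[0,0,-0.082,0,0,0,85],[0,0,0,-0.25,-0.5,0.1,70],[0,0,0,-0.25,-0.5,0.1,70],[0,0,0,-0.25,-0.5,0.1,70],[0,0,0,-0.25,-0.5,0.1,70],[0,0,0,-0.25,-0.5,0.1,70],[0,0,0,-0.25,-0.5,0.2,70],[0,0,0,-0.25,-0.5,0.2,70]]]'

```text
clock: 3.05
eef_pos: [471.8, 269.4, 134.2]
tool_rot: [-0.087, 0.996, 0.0, 0.001]
contact_force: [0.3, 1.2, -0.3]
opening: 0.818
gripper_force: 0.0
```

```bash
python3 - <<'E'
from h import *
s=ctrl.read_state();print(s["clock"],s["eef_pos"],s["opening"],s["contact_force"]); go(500,231.8,40,100)
c=ctrl.snapshot("scene"); 
cv2.imwrite("pics/c.png",cv2.resize(c["pixels"][150:384,200:512],(800,600),interpolation=cv2.INTER_CUBIC))
E
```

```text
3.05 [471.81920499 269.40085901 134.22962284] 0.8179444627358572 [ 0.26110684  1.22969327 -0.3492711 ]
turn total [ 0.     0.001 -0.   ] shift tool0 [-0.176 -0.35   0.785] shift in final frame [-0.177 -0.349  0.785] min rows 3.0
```

>>> servo_tool --rows '[[[0,0,0,0,0,0,70],[0,0,0,0,0,0,70]]]'

```text
clock: 3.35
eef_pos: [470.6, 271.7, 134.8]
tool_rot: [-0.087, 0.996, 0.0, 0.0]
contact_force: [1.1, -0.3, -0.3]
opening: 0.818
gripper_force: 0.0
```

```bash
python3 - <<'E'
from h import *
go(500,231.8,40,100)
E
```

```text
turn total [0. 0. 0.] shift tool0 [-0.183 -0.37   0.79 ] shift in final frame [-0.183 -0.37   0.79 ] min rows 3.0
```

>>> servo_tool --rows '[[[0,0,0,-0.092,-0.185,0.2,70],[0,0,0,-0.091,-0.185,0.2,70],[0,0,0,0,0,0.2,70],[0,0,0,0,0,0.2,70],[0,0,0,0,0,0.2,70],[0,0,0,0,0,0.08,70],[0,0,0,0,0,0,70]]]'

```text
clock: 4.22
eef_pos: [499.6, 231.9, 4.6]
tool_rot: [-0.088, 0.996, -0.0, -0.0]
contact_force: [-0.3, 0.4, -0.0]
opening: 0.821
gripper_force: 0.0
```

```bash
python3 - <<'E'
from h import *
go(500,231.8,3,100)
c=ctrl.snapshot("scene"); 
cv2.imwrite("pics/c.png",cv2.resize(c["pixels"][150:384,200:512],(800,600),interpolation=cv2.INTER_CUBIC))
E
```

```text
turn total [-0.    -0.     0.001] shift tool0 [-0.004 -0.002  0.014] shift in final frame [-0.004 -0.002  0.014] min rows 1.0
```

View pics/c.png

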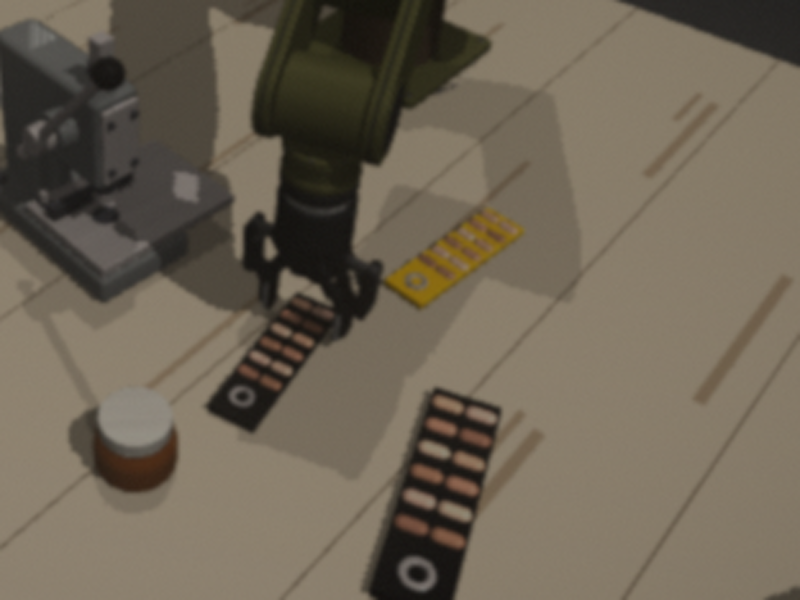

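The gripper straddles the small black board near its near end (crop pixel about (310,310)), with the neighbours clear. I'll lower a little and close.

>>> servo_tool --rows '[[[0,0,0,0,0,0.015,60],[0,0,0,0,0,0.015,60],[0,0,0,0,0,0,60],[0,0,0,0,0,0,60]]]'

```text
clock: 4.78
eef_pos: [500.0, 231.0, 1.1]
tool_rot: [-0.087, 0.996, 0.0, 0.0]
contact_force: [-0.8, -0.2, 0.4]
opening: 0.706
gripper_force: 0.0
```

>>> servo_tool --rows '[[[0,0,0,0,0,0,47],[0,0,0,0,0,0,45],[0,0,0,0,0,0,45],[0,0,0,0,0,0,45],[0,0,0,0,0,0,45]]]'

```text
clock: 5.4
eef_pos: [500.4, 231.1, 1.6]
tool_rot: [-0.087, 0.996, 0.0, 0.0]
contact_force: [-1.9, -0.1, 5.2]
opening: 0.56
gripper_force: 61.6
```

>>> servo_tool --rows '[[[0,0,0,0,0,-0.1,45],[0,0,0,0,0,-0.2,45],[0,0,0,0,0,-0.25,45],[0,0,0,0,0,-0.25,45],[0,0,0,0,0,0,45]]]'

```text
clock: 6.02
eef_pos: [501.8, 231.8, 99.9]
tool_rot: [-0.087, 0.996, 0.001, 0.003]
contact_force: [-0.2, 0.5, -0.5]
opening: 0.558
gripper_force: 62.1
```

```bash
cat >> h.py <<'E'
O=np.array([550.3,1.0]); TH=np.radians(-6.5); c_,s_=np.cos(TH),np.sin(TH); RM=np.array([[c_,-s_],[s_,c_]])
def pw(x,y): return O+RM@[x,y]
def wp(p): return RM.T@(np.array(p[:2])-O)
E
python3 - <<'E'
from h import *
go(*pw(-187,8),97,83.5)
c=ctrl.snapshot("top");C=cloud(c)
for m in ctrl.outline_of("top","board")[:3]:
    P=C[m["region"]]; r=cv2.minAreaRect(P[:,:2].astype(np.float32)); print(np.round(r[0],1),np.round(r[1],1),r[2],np.median(P[:,2]))
for m in ctrl.mark_of("top","eyelet_top")[:3]: print(m["score"],w(c,m["at"]).round(1))
E
```

```text
turn total [0.001 0.003 0.137] shift tool0 [ 1.411 -1.458  0.014] shift in final frame [ 0.939 -1.798  0.024] min rows 7.0
[516.3 162.9] [327.   62.6] 42.00111389160156 110.07837819129838
[492. 304.] [541.1 174.1] 56.615665435791016 15.153135307551906
[274.7 274. ] [ 53.4 142.1] 35.820648193359375 12.866935442572412
0.52 [624.5 252.8 120.2]
0.44 [664.2 469.4  19. ]
```

>>> servo_tool --rows '[[[0,0,0.0685,0,0,0,45],[0,0,0.0685,0,0,0,45],[0,0,0,0.117,-0.225,0,45],[0,0,0,0.117,-0.225,0,45],[0,0,0,0.117,-0.225,0,45],[0,0,0,0.117,-0.225,0,45],[0,0,0,0.117,-0.225,0,45],[0,0,0,0.117,-0.225,0,45],[0,0,0,0.117,-0.225,0,45],[0,0,0,0.117,-0.225,0,45]]]'

```text
clock: 7.42
eef_pos: [362.1, 28.4, 95.0]
tool_rot: [0.056, 0.998, -0.0, -0.002]
contact_force: [0.2, -0.2, 0.5]
opening: 0.559
gripper_force: 62.1
```

>>> servo_tool --rows '[[[0,0,0,0,0,0.15,45],[0,0,0,0,0,0.15,45],[0,0,0,0,0,0,45]]]'

```text
clock: 7.8
eef_pos: [361.4, 29.1, 58.1]
tool_rot: [0.056, 0.998, 0.0, -0.003]
contact_force: [-0.0, 0.4, -1.1]
opening: 0.559
gripper_force: 62.2
```

```bash
python3 - <<'E'
from h import *
st=ctrl.read_state(); print(wp(st["eef_pos"]),st["eef_pos"],R.from_quat(st["tool_rot"]).as_matrix().round(4).tolist())
go(*pw(-187,8),47,83.5)
for n in("top","scene"):
    c=ctrl.snapshot(n)
    for m in ctrl.mark_of(n,"eyelet_top")[:3]: P=w(c,m["at"]);print(m["score"],P.round(1),wp(P).round(1),proj(c,P).round(0))
cv2.imwrite("pics/d.png",cv2.resize(c["pixels"][130:330,180:447],(800,600),interpolation=cv2.INTER_CUBIC))
E
```

```text
[-190.88504904    6.54511318] [361.38291545  29.11184126  58.05495525] [[-0.9936, 0.1126, -0.0067], [0.1126, 0.9936, 0.0005], [0.0067, -0.0003, -1.0]]
turn total [-0.    -0.003  0.   ] shift tool0 [-0.033  0.012  0.092] shift in final frame [-0.032  0.012  0.092] min rows 1.0
0.52 [487.1  14.8  75. ] [-64.4   6.5] [257. 205.]
0.37 [662.5 471.9  17.2] [ 58.2 480.6] [125. 152.]
0.35 [371.9 284.1  12.7] [-209.3  261.1] [177. 238.]
0.65 [661.9 467.8  17.2] [ 58.  476.4] [361. 371.]
0.48 [480.2  17.7  76.4] [-71.5   8.6] [262. 215.]
0.47 [367.  289.1   9.2] [-214.7  265.5] [364. 259.]
```

View pics/d.png

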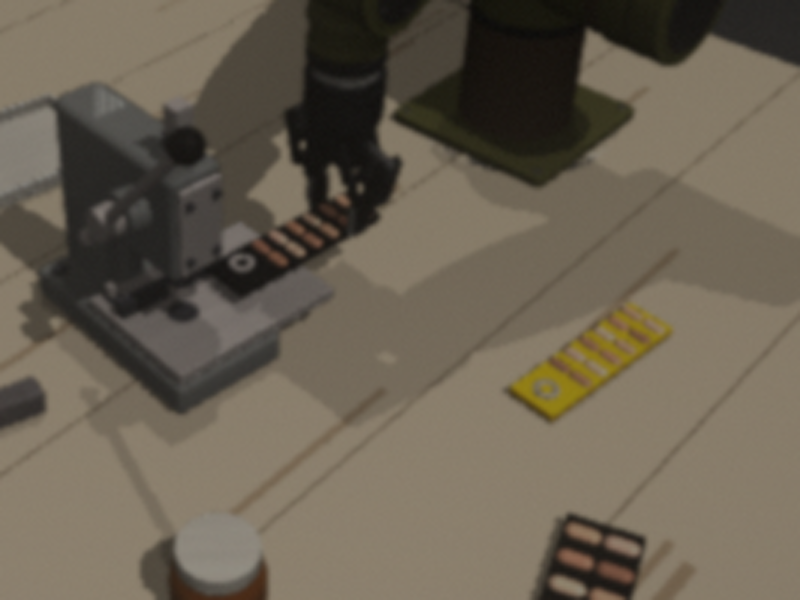

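The board is held level over the near part of the table (crop pixel (245,263) is the eyelet), clear of gauge and head. I'll lower onto the table.

>>> servo_tool --rows '[[[0,-0.003,0,0,0,0.05,45],[0,0,0,0,0,0.025,45],[0,0,0,0,0,0.01,45],[0,0,0,0,0,0,45]]]'

```text
clock: 8.5
eef_pos: [364.1, 29.0, 50.7]
tool_rot: [0.056, 0.998, -0.0, 0.003]
contact_force: [-0.4, -0.4, -1.7]
opening: 0.56
gripper_force: 62.2
```

>>> servo_tool --rows '[[[0,0,0,0,0,0.01,45],[0,0,0,0,0,0,45]]]'

```text
clock: 8.75
eef_pos: [364.1, 29.0, 49.6]
tool_rot: [0.056, 0.998, -0.0, 0.003]
contact_force: [0.2, -0.7, -0.5]
opening: 0.557
gripper_force: 62.2
```

>>> servo_tool --rows '[[[0,0.003,0,0,0,0.01,45],[0,0,0,0,0,0,45],[0,0,0,0,0,0,45]]]'

```text
clock: 9.12
eef_pos: [364.1, 29.0, 48.4]
tool_rot: [0.056, 0.998, 0.0, -0.0]
contact_force: [0.7, -0.6, -1.3]
opening: 0.562
gripper_force: 62.2
```

>>> servo_tool --rows '[[[0,0,0,0,0,0.01,45],[0,0,0,0,0,0,45]]]'

```text
clock: 9.38
eef_pos: [364.1, 29.0, 47.2]
tool_rot: [0.056, 0.998, -0.0, 0.0]
contact_force: [-1.0, -1.2, -1.6]
opening: 0.56
gripper_force: 62.2
```

>>> servo_tool --rows '[[[0,0,0,-0.1,0,0.004,45],[0,0,0,-0.14,0,0,45],[0,0,0,-0.14,0,0,45],[0,0,0,0,0,0,45],[0,0,0,0,0,0.005,45],[0,0,0,0,0,0,45]]]'

```text
clock: 10.12
eef_pos: [409.9, 23.9, 46.6]
tool_rot: [0.056, 0.998, -0.0, 0.001]
contact_force: [1.8, -0.6, 0.9]
opening: 0.56
gripper_force: 62.5
```

>>> servo_tool --rows '[[[0,0,0,0,-0.02,0,45],[0,0,0,0,-0.015,0,45],[0,0,0,0,0,0,45]]]'

```text
clock: 10.5
eef_pos: [409.1, 19.8, 46.6]
tool_rot: [0.056, 0.998, 0.0, 0.0]
contact_force: [-0.2, 3.1, 4.8]
opening: 0.561
gripper_force: 62.9
```

>>> servo_tool --rows '[[[0,0,0,0,-0.01,0,45],[0,0,0,0,0,0,45]]]'

```text
clock: 10.75
eef_pos: [409.1, 18.7, 46.5]
tool_rot: [0.056, 0.998, 0.0, 0.0]
contact_force: [0.5, 2.4, 5.6]
opening: 0.566
gripper_force: 62.9
```

>>> servo_tool --rows '[[[0,0,0,0,-0.01,0,45],[0,0,0,0,0,0,45]]]'

```text
clock: 11.0
eef_pos: [409.0, 17.5, 46.5]
tool_rot: [0.056, 0.998, 0.0, 0.0]
contact_force: [-0.8, 3.5, 5.0]
opening: 0.556
gripper_force: 62.8
```

>>> servo_tool --rows '[[[0,0,0,0,-0.01,0,45],[0,0,0,0,0,0,45]]]'

```text
clock: 11.25
eef_pos: [408.8, 16.9, 46.5]
tool_rot: [0.056, 0.998, 0.001, 0.0]
contact_force: [-0.1, 6.1, 5.8]
opening: 0.562
gripper_force: 62.9
```

>>> servo_tool --rows '[[[0,0,0,0,-0.01,0,45],[0,0,0,0,0,0,45]]]'

```text
clock: 11.5
eef_pos: [408.8, 16.6, 46.6]
tool_rot: [0.056, 0.998, 0.002, 0.0]
contact_force: [1.2, 9.5, 4.5]
opening: 0.558
gripper_force: 62.9
```

>>> servo_tool --rows '[[[0,0,0,0,0.004,0,45],[0,0,0,-0.04,0,0,45],[0,0,0,-0.045,0,0,45],[0,0,0,-0.045,0,0,45],[0,0,0,-0.037,0,0,45],[0,0,0,0,0,0,45],[0,0,0,0,0,0,45]]]'

```text
clock: 12.38
eef_pos: [425.6, 14.9, 46.5]
tool_rot: [0.056, 0.998, 0.002, -0.004]
contact_force: [-11.8, 9.9, 18.4]
opening: 0.56
gripper_force: 64.3
```

```bash
python3 - <<'E'
from h import *
st=ctrl.read_state(); print(wp(st["eef_pos"]))
for n in("top","scene"):
    c=ctrl.snapshot(n); C=cloud(c); np.savez(n+"2.npz",C=C,px=c["pixels"])
    for k in("eyelet_top","die","board"):
      for m in ctrl.mark_of(n,k)[:3]: P=w(c,m["at"]);print(n,k,round(m["score"],2),P.round(1),wp(P).round(1),proj(c,P).round(0))
cv2.imwrite("pics/e.png",cv2.resize(c["pixels"][170:290,190:350],(800,600),interpolation=cv2.INTER_CUBIC))
E
```

```text
[-125.43030553   -0.29079142]
top eyelet_top 0.58 [375.4 282.   16.4] [-205.5  259.4] [177. 237.]
top eyelet_top 0.56 [661.4 472.3  16.5] [ 57.1 480.9] [125. 153.]
top board 0.85 [306.2 292.4   1.1] [-275.5  261.8] [175. 258.]
top board 0.67 [578.6 445.    1.2] [-22.2 444.3] [133. 177.]
top board 0.56 [476.3   8.8  49.3] [-74.4  -0.7] [259. 209.]
scene eyelet_top 0.65 [658.8 470.4  18.1] [ 54.7 478.6] [363. 370.]
scene eyelet_top 0.61 [ 7.318e+02  2.186e+02 -6.000e-01] [155.7 236.8] [251. 328.]
scene eyelet_top 0.52 [544.4   1.2  65.9] [-5.9 -0.4] [241. 227.]
scene die 0.44 [546.3   6.3  72.9] [-4.6  4.9] [242. 226.]
scene die 0.24 [552.9   1.8  -3.3] [2.5 1.1] [240. 247.]
scene board 0.91 [304.2 290.9  -2.1] [-277.4  260.1] [377. 251.]
scene board 0.74 [ 5.780e+02  4.407e+02 -2.000e-01] [-22.3 440. ] [370. 343.]
scene board 0.56 [480.9   8.1  44.7] [-69.8  -0.8] [259. 223.]
```

View pics/e.png

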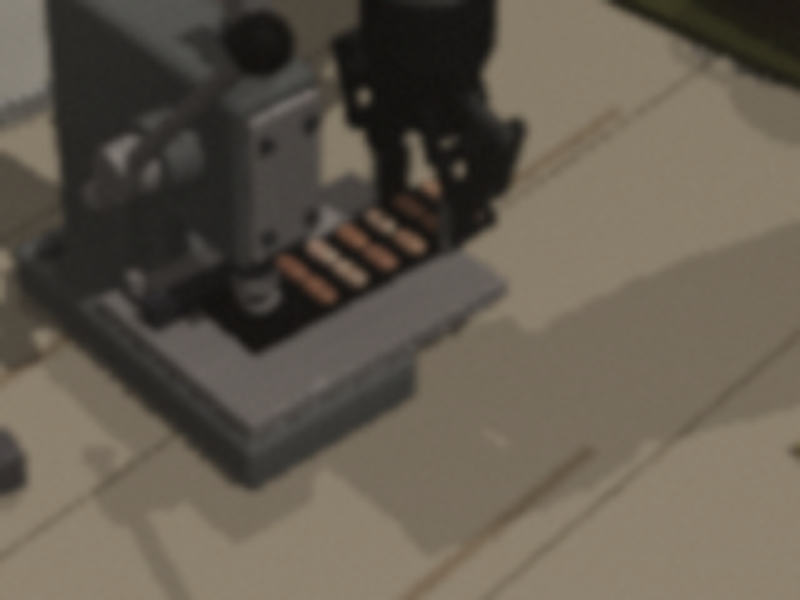

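The eyelet flange shows under the die at crop pixel (262,297), with the board flat along the gauge. The force suggests the fingertips rub the table, so I'll ease up a little.

>>> servo_tool --rows '[[[0,0,0,0,0,-0.008,45],[0,0,0,0,0,0,45],[0,0,0,0,0,0,45]]]'

```text
clock: 13.15
eef_pos: [425.6, 14.9, 46.5]
tool_rot: [0.056, 0.998, 0.002, -0.004]
contact_force: [-8.7, 9.5, 11.4]
opening: 0.56
gripper_force: 63.5
```

```bash
python3 - <<'E'
from h import *
st=ctrl.read_state(); print(wp(st["eef_pos"]), R.from_quat(st["tool_rot"]).as_matrix().round(4).tolist()); go(*pw(-122.3,-.3),47.3,83.5)
E
```

```text
[-125.44525209   -0.31188615] [[-0.9938, 0.1112, -0.0075], [0.1111, 0.9938, 0.0035], [0.0078, 0.0027, -1.0]]
turn total [ 0.001 -0.004  0.001] shift tool0 [-0.026  0.    -0.006] shift in final frame [-0.026  0.    -0.006] min rows 1.0
```

>>> servo_tool --rows '[[[0,0,0,0,0,-0.012,45],[0,0,0,0,0,0,45],[0,0,0,0,0,0,45]]]'

```text
clock: 13.52
eef_pos: [425.6, 14.9, 46.7]
tool_rot: [0.056, 0.998, 0.002, -0.003]
contact_force: [-3.8, 9.4, 1.0]
opening: 0.558
gripper_force: 62.5
```

```bash
python3 - <<'E'
from h import *
st=ctrl.read_state(); print(wp(st["eef_pos"]));go(*pw(-122.3,-.3),47.3,83.5)
E
```

```text
[-125.44903817   -0.32932567]
turn total [ 0.001 -0.003  0.001] shift tool0 [-0.026  0.    -0.005] shift in final frame [-0.026  0.    -0.005] min rows 1.0
```

>>> servo_tool --rows '[[[0,0,0,-0.015,0.003,0,45],[0,0,0,0,0,0,45],[0,0,0,0,0,0,45]]]'

```text
clock: 13.9
eef_pos: [427.2, 14.8, 46.6]
tool_rot: [0.056, 0.998, 0.001, -0.003]
contact_force: [-4.1, 8.0, 2.0]
opening: 0.56
gripper_force: 62.5
```

>>> servo_tool --rows '[[[0,0,0,-0.01,0,0,45],[0,0,0,0,0,0,45],[0,0,0,0,0,0,45]]]'

```text
clock: 14.28
eef_pos: [428.2, 14.7, 46.6]
tool_rot: [0.056, 0.998, 0.001, -0.004]
contact_force: [-4.9, 7.3, 1.8]
opening: 0.556
gripper_force: 62.6
```

```bash
python3 - <<'E'
from h import *
st=ctrl.read_state(); print(wp(st["eef_pos"]));go(*pw(-122.3,-.3),47.3,83.5)
E
```

```text
[-122.82975015   -0.22690214]
turn total [ 0.001 -0.004  0.001] shift tool0 [-0.004 -0.001 -0.006] shift in final frame [-0.004 -0.001 -0.006] min rows 1.0
```

>>> servo_tool --rows '[[[0,0,0,0,0.004,0,52],[0,0,0,0,0,0,60],[0,0,0,0,0,0,66],[0,0,0,0,0,0,66],[0,0,0,0,0,0,66]]]'

```text
clock: 14.9
eef_pos: [431.6, 13.6, 48.6]
tool_rot: [0.056, 0.998, -0.0, 0.0]
contact_force: [0.6, 0.4, -0.2]
opening: 0.774
gripper_force: 0.0
```

```bash
python3 - <<'E'
from h import *
for n in("top","scene"):
    c=ctrl.snapshot(n)
    for k in("eyelet_top","board","die","knob"):
      for m in ctrl.mark_of(n,k)[:3]: 
        P=w(c,m["at"]); 
        if abs(P[1])<150: print(n,k,round(m["score"],2),P.round(1),wp(P).round(1))
st=ctrl.read_state();print(st["eef_pos"],st["opening"],st["contact_force"])
E
```

```text
top board 0.48 [477.7   9.   46.6] [-73.1  -0.2]
top knob 0.85 [624.5  83.9 304.6] [64.3 90.8]
scene eyelet_top 0.36 [548.   -1.6  66.1] [-2.  -2.8]
scene board 0.76 [484.8  10.5  44.7] [-66.2   2. ]
scene die 0.65 [547.3   6.5  73.9] [-3.6  5.1]
scene knob 0.59 [622.   79.8 302.9] [62.3 86.4]
[431.48250297  13.69783031  48.517726  ] 0.7754836377839089 [-0.81774774 -0.30575849 -0.20456254]
```

>>> servo_tool --rows '[[[0,0,0,0,0,-0.1,68],[0,0,0,0,0,-0.2,68],[0,0,0,0,0,-0.3,68],[0,0,0,0.1,0,-0.35,68],[0,0,0,0.1,0,-0.35,68],[0,0,0,0.1,0,-0.35,68],[0,0,0,0.1,0,-0.35,68],[0,0,0,0,0,-0.35,68],[0,0,0,0,0,-0.2,68],[0,0,0,0,0,0,68]]]'

```text
clock: 16.65
eef_pos: [384.4, 19.0, 357.6]
tool_rot: [0.056, 0.998, -0.0, 0.003]
contact_force: [-0.3, -0.3, 0.1]
opening: 0.791
gripper_force: 0.0
```

```bash
python3 - <<'E'
from h import *
from scipy.optimize import least_squares
st=ctrl.read_state();print(st["joint_positions"].round(2),st["eef_pos"])
for n in("top","scene"):
    c=ctrl.snapshot(n); C=cloud(c); 
    for m in ctrl.mark_of(n,"knob")[:1]: P=w(c,m["at"]);print(n,"knob",P.round(1),wp(P).round(1))
    for m in ctrl.outline_of(n,"board"):
        P=C[m["region"]]; 
        if abs(np.median(P[:,1]))>100: continue
        P=P[(P[:,2]>50)&(P[:,2]<62)]; Q=(P[:,:2]-O)@RM
        print(n,len(Q),"x",np.percentile(Q[:,0],[0,1,3]).round(1),"y",np.percentile(Q[:,1],[1,3,97,99]).round(1)); t=[]
        for y in np.arange(-20,21,5):
            q=Q[abs(Q[:,1]-y)<3]; t.append(q[:,0].min())
        print(np.round(t,1))
        r=[]
        for x in np.arange(-150,-40,8):
            q=Q[abs(Q[:,0]-x)<4]; r.append(q[:,1].max())
        print(np.round(r,1))
    if n=="top": g=c["pixels"]; cv2.imwrite("pics/f.png",cv2.resize(g[140:260,180:340],(800,600),interpolation=cv2.INTER_CUBIC))
k=pw(64,91.7); go(*k,350,173.5); go(*k,350,-6.5)
E
```

```text
[-0.09 -0.55  2.01 -0.    1.67 -1.55] [384.35995506  19.02985312 357.60547591]
top knob [620.5  83.6 304.6] [60.4 90. ]
top 390 x [-125.1 -124.  -121.9] y [-24.7 -23.2  23.   23.9]
[-123.5 -124.  -124.4 -122.  -122.9 -123.3 -124.2 -124.7 -125.1]Traceback (most recent call last):
  File "<stdin>", line 17, in <module>
    return umr_maximum(a, axis, None, out, keepdims, initial, where)
ValueError: zero-size array to reduction operation maximum which has no identity
```

>>> servo_tool --rows '[[[0,0,0.0835,0,0,0,68],[0,0,0.0835,0,0,0,68],[0,0,0.0835,0,0,0,68],[0,0,0.0835,0,0,0,68],[0,0,0.0835,0,0,0,68],[0,0,0.0835,0,0,0,68],[0,0,0.0835,0,0,0,68],[0,0,0.0835,0,0,0,68],[0,0,0.082,0,0,0,68]]]'

```text
clock: 17.92
eef_pos: [383.2, 19.1, 352.4]
tool_rot: [0.748, 0.664, -0.001, -0.001]
contact_force: [0.3, -0.3, 0.2]
opening: 0.795
gripper_force: 0.0
```

>>> servo_tool --rows '[[[0,0,0,0.1,0.24,0,68],[0,0,0,0.1,0.24,0,68],[0,0,0,0.1,0.24,0,68],[0,0,0,0.1,0.24,0,68],[0,0,0,0.1,0.24,0,68],[0,0,0,0.1,0.24,0,68],[0,0,0,0.1,0.24,0,68],[0,0,0,0.07,0.24,0,68],[0,0,0,0,0,0,68],[0,0,0,0,0,0,68]]]'

```text
clock: 19.18
eef_pos: [622.2, 84.9, 353.0]
tool_rot: [0.746, 0.666, -0.001, -0.001]
contact_force: [0.3, 0.1, -0.3]
opening: 0.797
gripper_force: 0.0
```

```bash
python3 - <<'E'
from h import *
st=ctrl.read_state();print(st["joint_positions"].round(2),st["eef_pos"])
n="top";c=ctrl.snapshot(n); C=cloud(c); Q=(C[...,:2]-O)@RM; Z=C[...,2]
m=(Z>50)&(Z<63)&(Q[...,0]>-175)&(Q[...,0]<-20)&(abs(Q[...,1])<45)
q=Q[m]; print([q[abs(q[:,1]-y)<3][:,0].min().round(1) for y in range(-20,21,5)])
for x in range(-150,-40,10):
    t=q[abs(q[:,0]-x)<4]; print(x,t[:,1].min().round(1),t[:,1].max().round(1)) if len(t) else 0
cv2.imwrite("pics/f.png",cv2.resize(c["pixels"][140:260,180:340],(800,600),interpolation=cv2.INTER_CUBIC))
c=ctrl.snapshot("scene")
for k in("eyelet_top","board","die","knob"):
      for m in ctrl.mark_of("scene",k)[:3]: 
        P=w(c,m["at"]); 
        if abs(P[1])<150: print(k,round(m["score"],2),P.round(1),wp(P).round(1))
go(*pw(64,91.7),284,-6.5)
E
```

```text
[ 0.05  0.03  1.55 -0.    1.57  0.16] [622.24882236  84.90865911 352.98559891]
[np.float64(-156.3), np.float64(-156.9), np.float64(-157.7), np.float64(-158.2), np.float64(-141.9), np.float64(-129.4), np.float64(-103.9), np.float64(-78.2), np.float64(-65.0)]
-150 -24.1 -3.7
-140 -25.7 -2.4
-130 -37.6 2.5
-120 -30.2 3.8
-110 -35.0 5.1
-100 -44.4 9.7
-90 -29.6 11.0
-80 -37.8 15.5
-70 -43.9 16.8
-60 -35.5 18.1
-50 -43.7 22.8
eyelet_top 0.58 [547.2   5.1  65.1] [-3.6  3.7]
board 0.8 [482.8  10.8  43.7] [-68.2   2.1]
die 0.71 [547.8   6.5  74.7] [-3.1  5.2]
knob 0.74 [621.4  82.3 299.9] [61.4 88.8]
turn total [ 0. -0.  0.] shift tool0 [0.001 0.013 0.591] shift in final frame [0.001 0.014 0.591] min rows 2.0
```

View pics/f.png

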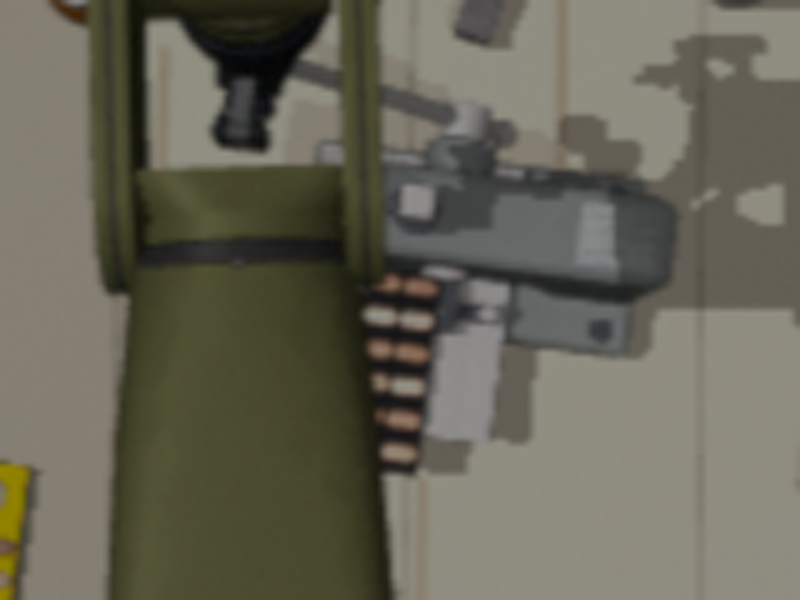

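The arm hides part of the view, but the board's free edge shows at crop pixel (400,470). Its tail is at press x about -157.5 and its edge at y = -25, as wanted. Now I'll pinch the knob.

>>> servo_tool --rows '[[[0,0,0,0,0.013,0.2,68],[0,0,0,0,0,0.2,60],[0,0,0,0,0,0.18,50],[0,0,0,0,0,0,40],[0,0,0,0,0,0,25],[0,0,0,0,0,0,25],[0,0,0,0,0,0,25],[0,0,0,0,0,0,25]]]'

```text
clock: 20.48
eef_pos: [622.8, 85.0, 285.1]
tool_rot: [0.746, 0.666, -0.002, -0.002]
contact_force: [-6.7, -0.0, -2.4]
opening: 0.316
gripper_force: 59.0
```

```bash
python3 - <<'E'
from h import *
st=ctrl.read_state();p=st["eef_pos"];print(wp(p),p[2])
K=lambda t:np.array([-24+180*np.cos(np.radians(50)-t),165+180*np.sin(np.radians(50)-t)])
a=np.linspace(0,1.1,12)
for i in range(11): d=K(a[i+1])-K(a[i]); print(a[i+1].round(2),(d[0]/120).round(3),(-d[1]/120).round(3))
E
```

```text
[62.57593154 91.64844212] 285.08879587709686
0.1 0.11 0.102
0.2 0.099 0.112
0.3 0.087 0.122
0.4 0.075 0.13
0.5 0.062 0.137
0.6 0.048 0.142
0.7 0.033 0.146
0.8 0.018 0.149
0.9 0.003 0.15
1.0 -0.012 0.149
1.1 -0.026 0.148
```

>>> servo_tool --rows '[[[0,0,0,0.11,0,0.102,25],[0,0,0,0.1,0,0.112,25],[0,0,0,0.087,0,0.122,25],[0,0,0,0.075,0,0.13,25],[0,0,0,0,0,0,25]]]'

```text
clock: 21.1
eef_pos: [628.2, 131.9, 230.9]
tool_rot: [0.745, 0.667, 0.0, -0.002]
contact_force: [-11.4, 5.0, 6.4]
opening: 0.319
gripper_force: 63.6
```

```bash
cat >> h.py <<'E'
def lev():
    st=ctrl.read_state();p=st["eef_pos"];y=wp(p)[1];d=np.array([y+24,p[2]+19-165]);print("ang",np.radians(50)-np.arctan2(d[1],d[0]),"r",np.hypot(*d),"xy",wp(p),"z",p[2],"F",st["contact_force"])
E
python3 -c "from h import *;lev()"
```

```text
ang 0.39222383191604093 r 183.64487950998023 xy [ 62.61742073 138.85467907] z 230.87517467442387 F [-11.385397     4.96535165   6.37423007]
```

>>> servo_tool --rows '[[[0,0,0,0.058,-0.006,0.137,25],[0,0,0,0.045,0,0.142,25],[0,0,0,0.033,0,0.146,25],[0,0,0,0.018,0,0.149,25],[0,0,0,0.003,0,0.15,25],[0,0,0,0,0,0,25]]]'

```text
clock: 21.85
eef_pos: [630.1, 148.4, 143.1]
tool_rot: [0.745, 0.667, -0.001, -0.001]
contact_force: [-10.0, 0.1, 6.1]
opening: 0.317
gripper_force: 70.0
```

```bash
python3 -c "from h import *;lev()"
```

```text
ang 0.8887665374139887 r 179.53210173889823 xy [ 62.5883047  155.50882846] z 143.10931491717014 F [-9.96063622  0.11910434  6.05643406]
```

>>> servo_tool --rows '[[[0,0,0,-0.005,0,0.1,25],[0,0,0,-0.008,0,0.1,25],[0,0,0,0,0,0.025,25],[0,0,0,0,0,0,25]]]'

```text
clock: 22.35
eef_pos: [629.7, 145.9, 117.2]
tool_rot: [0.746, 0.666, -0.002, -0.001]
contact_force: [-12.2, -2.9, 9.2]
opening: 0.322
gripper_force: 71.0
```

>>> servo_tool --rows '[[[0,0,0,0,0,0.02,25],[0,0,0,0,0,0,25]]]'

```text
clock: 22.6
eef_pos: [629.7, 145.9, 115.1]
tool_rot: [0.745, 0.667, -0.002, -0.001]
contact_force: [-9.6, -2.4, 8.1]
opening: 0.315
gripper_force: 71.2
```

```bash
python3 -c "from h import *;lev()"
```

```text
ang 1.0455606423714825 r 179.62731917102565 xy [ 62.52708922 152.94919794] z 115.09765154015568 F [-9.59482625 -2.36555189  8.06045998]
```

Angle is about at the stop, but not yet solid in force. I'll push on in small steps.

>>> servo_tool --rows '[[[0,0,0,0,0,0.02,25],[0,0,0,0,0,0,25]]]'

```text
clock: 22.85
eef_pos: [629.8, 146.0, 112.9]
tool_rot: [0.746, 0.666, -0.002, -0.001]
contact_force: [-13.0, -2.0, 10.1]
opening: 0.316
gripper_force: 71.5
```

>>> servo_tool --rows '[[[0,0,0,0,0,0.02,25],[0,0,0,0,0,0,25]]]'

```text
clock: 23.1
eef_pos: [629.8, 146.2, 110.9]
tool_rot: [0.745, 0.667, -0.002, -0.001]
contact_force: [-11.8, -1.5, 10.3]
opening: 0.314
gripper_force: 71.9
```

>>> servo_tool --rows '[[[0,0,0,0,0,0.02,25],[0,0,0,0,0,0,25]]]'

```text
clock: 23.35
eef_pos: [629.8, 145.9, 108.8]
tool_rot: [0.745, 0.667, -0.002, -0.0]
contact_force: [-12.9, -3.0, 12.2]
opening: 0.317
gripper_force: 72.0
```

>>> servo_tool --rows '[[[0,0,0,0,0,0.02,25],[0,0,0,0,0,0,25]]]'

```text
clock: 23.6
eef_pos: [629.9, 146.9, 107.1]
tool_rot: [0.745, 0.667, -0.001, -0.001]
contact_force: [-13.2, 0.8, 13.9]
opening: 0.319
gripper_force: 73.1
```

>>> servo_tool --rows '[[[0,0,0,0,0,0.02,25],[0,0,0,0,0,0,25]]]'

```text
clock: 23.85
eef_pos: [630.0, 146.9, 106.6]
tool_rot: [0.745, 0.667, -0.002, -0.001]
contact_force: [-18.7, -1.6, 21.7]
opening: 0.315
gripper_force: 73.7
```

```bash
python3 - <<'E'
from h import *
lev()
for n in("top","scene"):
    c=ctrl.snapshot(n)
    for k in("knob","die"):
      for m in ctrl.mark_of(n,k)[:2]: 
        P=w(c,m["at"]); print(n,k,round(m["score"],2),P.round(1),wp(P).round(1))
cv2.imwrite("pics/g.png",cv2.resize(c["pixels"][150:300,180:380],(800,600),interpolation=cv2.INTER_CUBIC))
E
```

```text
ang 1.0903887484247452 r 182.2690757087363 xy [ 62.63213122 153.9659918 ] z 106.6284148036796 F [-18.70297042  -1.63751234  21.7396128 ]
scene knob 0.81 [629.7 144.4 132.3] [ 62.7 151.4]
scene knob 0.25 [ 742.4 -218.1   -3.2] [ 215.7 -195.9]
scene die 0.55 [546.8   3.7  60.6] [-3.7  2.3]
```

View pics/g.png

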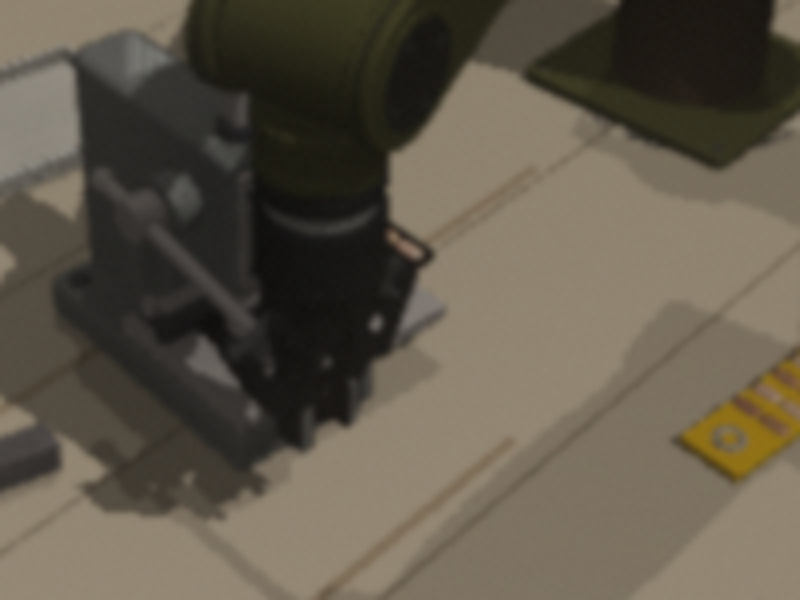

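The lever is at or below level, held by the fingers (crop (250,320)), and z stalls while force jumps. One more confirming push.

>>> servo_tool --rows '[[[0,0,0,0,0,0.015,25],[0,0,0,0,0,0,25],[0,0,0,0,0,0,25]]]'

```text
clock: 24.52
eef_pos: [630.0, 146.8, 106.3]
tool_rot: [0.745, 0.667, -0.002, -0.001]
contact_force: [-22.6, -2.1, 27.5]
opening: 0.32
gripper_force: 74.2
```

>>> servo_tool --rows '[[[0,0,0,0.012,0,-0.18,25],[0,0,0,0,0,-0.149,25],[0,0,0,-0.003,0,-0.15,25],[0,0,0,-0.018,0,-0.149,25],[0,0,0,-0.033,0,-0.146,25],[0,0,0,-0.048,0,-0.142,25],[0,0,0,-0.062,0,-0.137,25],[0,0,0,-0.075,0,-0.13,25],[0,0,0,-0.087,0,-0.122,25],[0,0,0,0,0,0,25]]]'

```text
clock: 25.78
eef_pos: [625.6, 109.4, 258.9]
tool_rot: [0.746, 0.666, 0.0, -0.001]
contact_force: [-8.0, 2.4, 4.4]
opening: 0.32
gripper_force: 68.2
```

```bash
python3 -c "from h import *;lev();go(*pw(62.6,91.65),285,-6.5)"
```

```text
ang 0.19498035087690346 r 180.05027060422665 xy [ 62.58201975 116.2639761 ] z 258.88984433006425 F [-7.95298461  2.35563073  4.36498957]
turn total [-0.001 -0.001  0.   ] shift tool0 [-0.205 -0.    -0.218] shift in final frame [-0.205  0.    -0.218] min rows 1.0
```

>>> servo_tool --rows '[[[0,0,0,-0.1,0,-0.115,25],[0,0,0,-0.107,0,-0.105,25],[0,0,0,0,0,0,25],[0,0,0,0,0,0,25]]]'

```text
clock: 26.28
eef_pos: [622.9, 84.7, 281.9]
tool_rot: [0.747, 0.665, -0.0, -0.001]
contact_force: [-5.5, 2.6, -3.4]
opening: 0.317
gripper_force: 63.5
```

>>> servo_tool --rows '[[[0,0,0,0,0,0,35],[0,0,0,0,0,0,50],[0,0,0,0,0,0,65],[0,0,0,0,0,0,68],[0,0,0,0,0,-0.15,68],[0,0,0,0,0,-0.2,68],[0,0,0,0,0,-0.2,68],[0,0,0,0,0,-0.1,68],[0,0,0,0,0,0,68]]]'

```text
clock: 27.4
eef_pos: [624.3, 84.4, 361.8]
tool_rot: [0.746, 0.666, 0.001, 0.001]
contact_force: [-0.6, 0.6, 0.4]
opening: 0.801
gripper_force: 0.0
```

```bash
python3 - <<'E'
from h import *
st=ctrl.read_state(); print(st["eef_pos"],wp(st["eef_pos"]))
n="top"
for n in("scene",):
    c=ctrl.snapshot(n)
    for k in("knob","die","eyelet_top","board"):
      for m in ctrl.mark_of(n,k)[:3]: 
        P=w(c,m["at"]); 
        if abs(P[1])<160: print(n,k,round(m["score"],2),P.round(1),wp(P).round(1))
E
```

```text
[624.31847324  84.3586608  361.75371943] [64.10620351 91.20194835]
scene knob 0.57 [621.   84.1 301.6] [60.8 90.6]
scene die 0.52 [547.6   6.   73.7] [-3.2  4.6]
scene eyelet_top 0.56 [548.5   1.9  57.3] [-1.9  0.7]
scene board 0.83 [483.   10.4  44.9] [-68.    1.7]
```

>>> servo_tool --rows '[[[0,0,0,-0.095,-0.195,0,66],[0,0,0,-0.095,-0.195,0,66],[0,0,0,-0.095,-0.195,0,66],[0,0,0,-0.095,-0.195,0,66],[0,0,0,-0.095,-0.195,0,66],[0,0,0,-0.095,-0.195,0,66],[0,0,0,-0.095,-0.195,0,66],[0,0,0,-0.095,-0.195,0,66],[0,0,0,0,0,0,66]]]'

```text
clock: 28.78
eef_pos: [426.8, 14.5, 359.7]
tool_rot: [0.746, 0.666, 0.0, 0.0]
contact_force: [0.6, -0.0, 0.6]
opening: 0.775
gripper_force: 0.0
```

>>> servo_tool --rows '[[[0,0,-0.0835,0,0,0,66],[0,0,-0.0835,0,0,0,66],[0,0,-0.0835,0,0,0,66],[0,0,-0.0835,0,0,0,66],[0,0,-0.0835,0,0,0,66],[0,0,-0.0835,0,0,0,66],[0,0,-0.0835,0,0,0,66],[0,0,-0.0835,0,0,0,66],[0,0,-0.082,0,0,0,66],[0,0,0,0,0,0,66]]]'

```text
clock: 30.02
eef_pos: [428.1, 14.9, 359.3]
tool_rot: [0.057, 0.998, 0.0, -0.0]
contact_force: [0.2, 0.0, 0.0]
opening: 0.771
gripper_force: 0.0
```

```bash
python3 - <<'E'
from h import *
st=ctrl.read_state(); print(wp(st["eef_pos"]),st["eef_pos"]); go(*pw(-123,0),47.5,83.5)
E
```

```text
[-1.23006162e+02  2.39711509e-02] [428.08725298  14.94850991 359.3476818 ]
turn total [ 0. -0. -0.] shift tool0 [-3.000e-03 -1.000e-03  2.599e+00] shift in final frame [-0.    -0.     2.599] min rows 9.0
```

>>> servo_tool --rows '[[[0,0,0,0,0,0.3,66],[0,0,0,0,0,0.35,66],[0,0,0,0,0,0.35,66],[0,0,0,0,0,0.35,66],[0,0,0,0,0,0.35,66],[0,0,0,0,0,0.35,66],[0,0,0,0,0,0.3,66],[0,0,0,0,0,0.15,66],[0,0,0,0,0,0,66]]]'

```text
clock: 31.15
eef_pos: [426.2, 15.0, 58.0]
tool_rot: [0.057, 0.998, 0.0, -0.002]
contact_force: [0.2, 0.4, -0.1]
opening: 0.773
gripper_force: 0.0
```

>>> servo_tool --rows '[[[0,0,0,0,0,0.045,66],[0,0,0,0,0,0.045,66],[0,0,0,0,0,0,66]]]'

```text
clock: 31.52
eef_pos: [427.7, 14.7, 49.2]
tool_rot: [0.056, 0.998, -0.0, 0.0]
contact_force: [-0.6, -0.2, 0.4]
opening: 0.776
gripper_force: 0.0
```

>>> servo_tool --rows '[[[0,0,0,0,0,0.014,60],[0,0,0,0,0,0,52],[0,0,0,0,0,0,45],[0,0,0,0,0,0,45],[0,0,0,0,0,0,45],[0,0,0,0,0,0,45]]]'

```text
clock: 32.28
eef_pos: [428.1, 14.7, 48.2]
tool_rot: [0.056, 0.998, -0.0, 0.0]
contact_force: [-1.5, -0.5, 5.6]
opening: 0.557
gripper_force: 62.1
```

>>> servo_tool --rows '[[[0,0,0,0,0.015,-0.03,45],[0,0,0,0.05,0,0,45],[0,0,0,0.1,0,0,45],[0,0,0,0.15,0,0,45],[0,0,0,0.15,0,0,45],[0,0,0,0.15,0,0,45],[0,0,0,0,0,0,45]]]'

```text
clock: 33.15
eef_pos: [354.6, 24.8, 50.2]
tool_rot: [0.056, 0.998, 0.0, -0.0]
contact_force: [-0.0, 0.6, -1.0]
opening: 0.553
gripper_force: 61.8
```

```bash
python3 - <<'E'
from h import *
st=ctrl.read_state(); print(wp(st["eef_pos"]),st["joint_positions"].round(2))
c=ctrl.snapshot("top"); C=cloud(c)
# tray refinement: rim points
m=(C[...,2]>14)&(C[...,2]<22)&(abs(C[...,0]-497)<120)&(abs(C[...,1]+370)<160)
r=cv2.minAreaRect(C[m][:,:2].astype(np.float32)); print(m.sum(),r)
for n in("top","scene"):
  ctrl.snapshot(n) if n=="scene" else 0
s=ctrl.snapshot("scene")
for m in ctrl.mark_of("scene","eyelet_top")[:3]: P=w(s,m["at"]); print("eye",m["score"],P.round(1),wp(P).round(1))
E
```

```text
[-197.12980641    1.50165248] [-0.08 -0.4   2.44 -0.    1.1  -1.54]
195 ((497.46429443359375, -366.8479919433594), (152.60910034179688, 258.662353515625), 79.25563049316406)
eye 0.53 [475.7   9.9  59.6] [-75.1   0.4]
eye 0.45 [662.8 470.5  14.5] [ 58.6 479.3]
eye 0.43 [369.5 289.3  12.2] [-212.2  266. ]
```

>>> servo_tool --rows '[[[0,0,0,0,0,-0.15,45],[0,0,0,0,0,-0.3,45],[0,0,0,0,0,-0.35,45],[0,0,0,0,0,-0.35,45],[0,0,0,0,0,-0.35,45],[0,0,0,0,0,-0.35,45],[0,0,0.035,0,0,-0.25,45],[0,0,0,0,0,0,45]]]'

```text
clock: 34.35
eef_pos: [357.8, 24.4, 305.8]
tool_rot: [0.092, 0.996, 0.0, 0.003]
contact_force: [0.3, -0.3, -1.6]
opening: 0.555
gripper_force: 62.0
```

```bash
python3 - <<'E'
from h import *
st=ctrl.read_state(); print(st["joint_positions"].round(2)); go(444.3,-357.5,60,79.3)
E
```

```text
[-0.08 -0.62  2.14  0.    1.62 -1.47]
turn total [0.    0.002 0.001] shift tool0 [-1.283 -2.997  2.053] shift in final frame [-1.299 -2.994  2.048] min rows 13.0
```

>>> servo_tool --rows '[[[0,0,0,-0.06,-0.15,0,45],[0,0,0,-0.11,-0.25,0,45],[0,0,0,-0.11,-0.25,0,45],[0,0,0,-0.11,-0.25,0,45],[0,0,0,-0.11,-0.25,0,45],[0,0,0,-0.11,-0.25,0,45],[0,0,0,-0.11,-0.25,0,45],[0,0,0,-0.11,-0.25,0,45],[0,0,0,-0.11,-0.25,0,45],[0,0,0,-0.11,-0.25,0,45]]]'

```text
clock: 35.6
eef_pos: [426.5, -282.5, 300.1]
tool_rot: [0.092, 0.996, 0.001, -0.002]
contact_force: [0.0, 0.2, -0.6]
opening: 0.553
gripper_force: 62.0
```

>>> servo_tool --rows '[[[0,0,0,-0.11,-0.25,0,45],[0,0,0,-0.11,-0.25,0,45],[0,0,0,-0.03,-0.09,0,45],[0,0,0,0,0,0.3,45],[0,0,0,0,0,0.4,45],[0,0,0,0,0,0.4,45],[0,0,0,0,0,0.4,45],[0,0,0,0,0,0.3,45],[0,0,0,0,0,0.1,45],[0,0,0,0,0,0,45]]]'

```text
clock: 36.85
eef_pos: [442.9, -356.2, 74.3]
tool_rot: [0.092, 0.996, 0.001, -0.001]
contact_force: [0.1, -0.1, -1.7]
opening: 0.556
gripper_force: 62.0
```

```bash
python3 - <<'E'
from h import *
st=ctrl.read_state(); go(444.3,-357.5,20,79.3)
c=ctrl.snapshot("top"); cv2.imwrite("pics/i.png",cv2.resize(c["pixels"][130:280,290:490],(800,600),interpolation=cv2.INTER_CUBIC))
E
```

```text
turn total [ 0.001 -0.001  0.001] shift tool0 [-0.014 -0.009  0.452] shift in final frame [-0.014 -0.009  0.452] min rows 2.0
```

View pics/i.png

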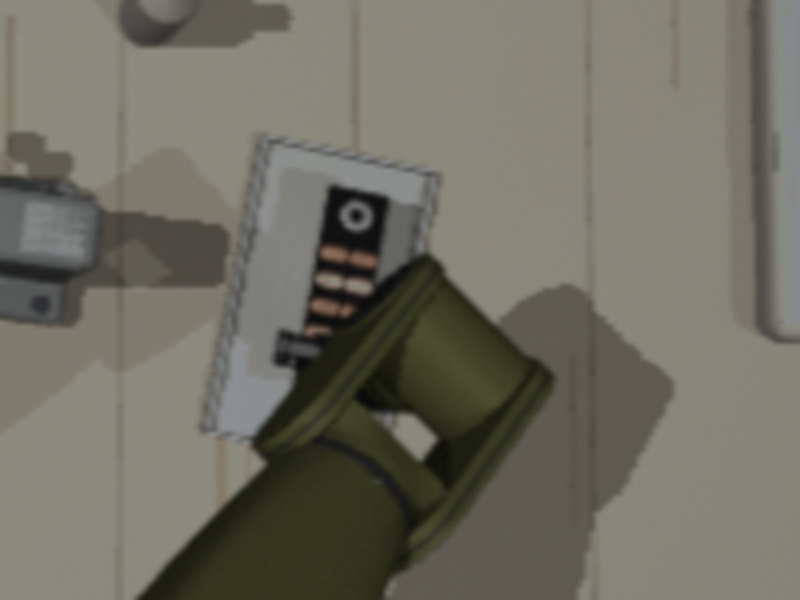

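The board is aligned with the tray walls and over the tray (eyelet at crop (357,215)), nail tips up. Lowering.

>>> servo_tool --rows '[[[0,0,0,-0.012,-0.008,0.15,45],[0,0,0,0,0,0.15,45],[0,0,0,0,0,0.13,45],[0,0,0,0,0,0.07,45],[0,0,0,0,0,0,45]]]'

```text
clock: 37.52
eef_pos: [444.0, -357.5, 13.8]
tool_rot: [0.093, 0.996, 0.001, -0.001]
contact_force: [-0.3, -0.8, -1.1]
opening: 0.556
gripper_force: 62.0
```

>>> servo_tool --rows '[[[0,0,0,0,0,0.025,45],[0,0,0,0,0,0,45],[0,0,0,0,0,0,45]]]'

```text
clock: 37.9
eef_pos: [444.8, -358.3, 12.5]
tool_rot: [0.093, 0.996, -0.0, 0.0]
contact_force: [-0.3, 0.3, -0.9]
opening: 0.556
gripper_force: 62.0
```

>>> servo_tool --rows '[[[0,0,0,0,0,0.02,45],[0,0,0,0,0,0,45],[0,0,0,0,0,0.01,45],[0,0,0,0,0,0,45]]]'

```text
clock: 38.4
eef_pos: [444.5, -358.1, 8.4]
tool_rot: [0.093, 0.996, 0.0, -0.0]
contact_force: [-0.1, -0.6, -0.3]
opening: 0.554
gripper_force: 62.1
```

>>> servo_tool --rows '[[[0,0,0,0,0,0.01,45],[0,0,0,0,0,0,45]]]'

```text
clock: 38.65
eef_pos: [444.6, -358.2, 7.3]
tool_rot: [0.093, 0.996, -0.0, 0.0]
contact_force: [0.4, 0.4, -0.9]
opening: 0.557
gripper_force: 62.1
```

>>> servo_tool --rows '[[[0,0,0,0,0,0.01,45],[0,0,0,0,0,0,45]]]'

```text
clock: 38.9
eef_pos: [444.7, -358.2, 7.2]
tool_rot: [0.093, 0.996, 0.0, -0.0]
contact_force: [-3.1, 2.3, 7.6]
opening: 0.558
gripper_force: 63.0
```

Contact with the tray floor. Open gently, then rise.

>>> servo_tool --rows '[[[0,0,0,0,0,-0.004,50],[0,0,0,0,0,0,54],[0,0,0,0,0,0,60],[0,0,0,0,0,0,64],[0,0,0,0,0,0,64],[0,0,0,0,0,-0.1,64],[0,0,0,0,0,-0.2,64],[0,0,0,0,0,-0.3,64],[0,0,0,0,0,-0.3,64],[0,0,0,0,0,-0.3,64]]]'

```text
clock: 40.15
eef_pos: [444.6, -358.1, 152.7]
tool_rot: [0.093, 0.996, -0.0, 0.0]
contact_force: [0.1, 0.3, -0.2]
opening: 0.75
gripper_force: 0.0
```

>>> servo_tool --rows '[[[0,0,0,0.2,0.3,-0.3,64],[0,0,0,0.1,0.35,-0.1,64],[0,0,0,0.1,0.35,0,64],[0,0,0,0,0.35,0,64],[0,0,0,0,0,0,64],[0,0,0,0,0,0,64]]]'

```text
clock: 40.9
eef_pos: [427.4, -190.3, 199.2]
tool_rot: [0.093, 0.996, -0.0, 0.0]
contact_force: [0.1, -0.2, 0.3]
opening: 0.75
gripper_force: 0.0
```

```bash
python3 - <<'E'
from h import *
for n in("top","scene"):
    c=ctrl.snapshot(n); C=cloud(c)
    for m in ctrl.outline_of(n,"board"):
        P=C[m["region"]]
        if np.median(P[:,1])<-200: r=cv2.minAreaRect(P[:,:2].astype(np.float32)); print(n,r,np.percentile(P[:,2],[5,50,95]).round(1))
    for k in("eyelet_top","knob","lotion","jar","buffer"):
      for m in ctrl.mark_of(n,k)[:2]: print(n,k,round(m["score"],2),w(c,m["at"]).round(1))
    if n=="top": a=c["pixels"]
cv2.imwrite("pics/j.png",cv2.resize(np.hstack([a[90:290,180:430],c["pixels"][90:290,60:310]]),(800,320),interpolation=cv2.INTER_CUBIC))
st=ctrl.read_state(); print(st["eef_pos"],st["opening"],st["contact_force"],st["clock"])
E
```

```text
top ((449.0568542480469, -208.125), (129.58946228027344, 463.49896240234375), 23.56617546081543) [ 9.5 15.8 21.6]
top eyelet_top 0.58 [373.8 282.3  14.4]
top eyelet_top 0.41 [662.9 472.5  16.1]
top knob 0.64 [624.4  85.9 302.6]
top lotion 0.7 [548.1 -19.8  44.4]
top lotion 0.59 [ 739.7 -223.5    1. ]
top jar 0.93 [732.4 220.4   4.2]
top buffer 0.67 [730.6 -54.1   1.4]
scene ((863.39111328125, 99.85556030273438), (1352.03125, 174.23126220703125), 51.851993560791016) [ 4.  14.  18.6]
scene eyelet_top 0.61 [ 564.5 -380.1   18.3]
scene eyelet_top 0.45 [662.2 467.5  15.3]
scene knob 0.77 [623.3  83.4 301.2]
scene lotion 0.79 [ 744.  -222.    -0.8]
scene jar 0.95 [731.6 216.1  -2.6]
scene buffer 0.76 [ 7.348e+02 -5.120e+01  3.000e-01]
scene buffer 0.36 [ 500.  -365.5    3. ]
[ 427.26387503 -190.00811519  198.47085094] 0.7505669114539646 [-0.01161757 -0.08857342  0.97844452] 41.6
```

View pics/j.png

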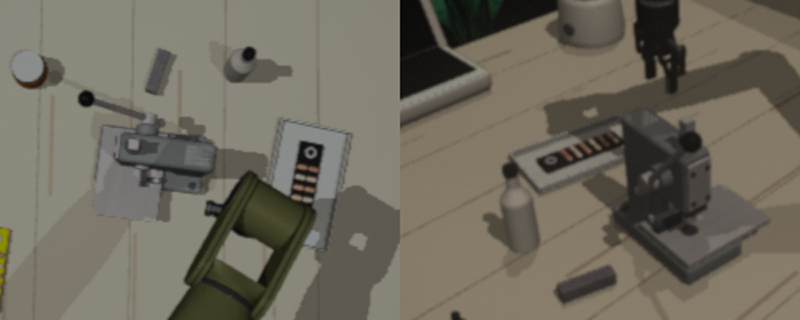

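The board lies flat in the tray with its tips up (left half (308,175), right half (580,150)). The lever is up, the bystanders have not moved, and the gripper is clear.

```bash
python3 -c "from bench import ctrl;print(ctrl.close_job())"
```

```text
the job is handed in; nothing more can be done
None
```

The eyelet is set: its top measured 57 mm above the worktop, as expected. The lever is back up, the board lies flat in the tray with its nail tips up, the bystanders are where they were, and the job is handed in at about 42 s.

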